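# Empty the rotor chute through its slide gate

### The arm

A 6-joint arm with a two-finger parallel gripper is mounted at the origin on the work surface. World frame = base frame: x ahead of the robot, y to its left, z up, the work surface at z = 0. Lengths are in m, angles in rad, forces in N, time in s.
With the tool pointing down it reaches from about 0.375 to 0.975 m from the base axis. Payload 3.8 kg.
Tool frame: the origin (TCP) lies on the centre line of the jaws, within the pads' length; the fingertips stand 14 mm ahead of it and the grasp point (between the pads) lies 5 mm behind it (bot.finger_overhang is the distance from the TCP to the fingertips, in m); y points along the fingers, x is the direction in which the jaws open and shut, and the axes are right-handed (so a half turn about y gives the same grasp; the last joint's range is limited). The gripper opens to 85 mm and grips with 20 to 120 N. Pads are 22 mm wide; open, the fingers measure 114 mm over their backs; the gripper's body (76 mm by 85 mm) begins 54 mm behind the grasp point. The pads swing forward as they close: fully open they stand 13 mm farther back than shut.
Start: joints at [1.137, 0.264, 1.604, -0, 1.274, -0.037], TCP at [0.261, 0.623, 0.245] pointing down, gripper open.
Joint ranges: [-2.63, 2.63], [-0.94, 2.18], [0.31, 2.57], [-1.31, 4.45], [0, 2.66], [-2.55, 2.55]. Speed limits (rad/s): [2.57, 2.57, 3.14, 3.14, 3.14, 3.14].

### API

Orientations are given as a rotation vector (axis times angle).
In Python, from workcell import readout, read_camera, bot, spotter gives the robot as it stands.
- The arm moves only by the tool jog_arm, never from a script. Its argument "increments" is a list of rows, each a list of 7 numbers: the shift along the tool's x, y, z in m, then the turn, a rotation vector about the tool's x, y, z in rad, then the opening, from 0 (shut) to 1 (fully open). A call has 1 to 10 rows; each row shifts and turns the pose as measured when the row begins, along the tool's axes as they then stand; what a row does not reach is not made up. A row lasts 1/8 s, in which the tool goes at most 62.5 mm and 10.7 degrees, less where a joint would pass 70% of its speed; a pose out of reach is approached as far as the arm can. A call with a gripper value outside its range is refused whole. The fingers move at their own pace and stop on an object; "force" is the grip in N (left out, the last holds). Time passes only in rows, so rows that do not move let the fingers close. It gives the time, the measured TCP pose, the force and the opening at its end, in the units of the state.
- readout.read_state(): the state, without advancing time (a new reading comes with each control period).
- read_camera(name): name is "scene" or "top"; returns a dict with "img" (420x560x3 uint8, blue, green, red), "range_z" (420x560 float32, m along the optical axis (not along the pixel's ray), 0 where there is no reading), "fx", "fy", "cx", "cy" (pixels), "world_from_camera" (4x4, takes a point from camera to world coordinates). Camera axes: x right, y down, z forward; pixel columns grow to the right and rows downward; lengths in m; the calibration is good to about 2 mm. A picture is of the moment at which its call begins.
- bot.finish_job(): hands the job in, once; it reports no verdict.
Trained networks look in a picture, given as the dict that the camera call returned (one of the last four; its "shot" number tells which), for a name from the list of things; names that differ only in an ending like _2 or _b are one class to them, and where a whole thing is asked for, a point or a joint stands for the part that bears it (a point fixed in the world has none). Each returns a list of dicts, best first, with "p" (0 to 1); they miss things now and then, are a little off and sometimes report something else, mostly with a low value. They report only what shows in the picture. A call takes as long as a camera call.
- spotter.masks_of(picture, thing): "mask" (420x560 bool, what is visible of it) and "location" ([column, row] in pixels, amid what is visible of it).
- spotter.spot_point(picture, thing): "location" ([column, row] in pixels: a listed point, or the origin of a listed thing).
The state is a dict: "time": time; "q": joint angles; "joint_vel": joint speeds; "joint_torque": joint torques, N m; "tool_pos": TCP position; "tcp_rot": TCP orientation; "wrist_force": force on the tool from outside, world axes, zero at the start; "torque": the same for the moment, N m; "width": opening from 0.0 (shut) to 1.0 (fully open).
Only numpy, scipy, OpenCV 4.12 (cv2) and the standard library are available. Lean on these libraries where they do the work, as an engineer would, in place of code of your own. Each camera call takes 0.05 s, during which the arm holds its last target. There are 200 camera calls.

### The job

Empty the steel hopper into the catch tray. Lift or slide aside, still standing, the container that blocks the way of the slide gate, put the empty tray centred under the chute, and only then draw the gate out by its D-handle until it hits its end stop, so that both white rotors drop into the tray. Leave the gate fully open and the tray with the rotors under the chute; knock no container over, let no rotor land on the table, and do not disturb the sprayer, wing nuts or washer.

Things in the scene. Friction and masses are not known exactly. Their poses are not given: they have to be found in the camera images.
- hopper: Fixed steel hopper, 272 mm high. Origin on the table below the axis of its square chute (106 mm outside, 96 inside, from 117 to 205 mm up, then flaring to 146 mm square). Its column, foot 80 x 110 mm, stands at x = 105 to 185 mm. Open below 104 mm towards -x, +y and -y. The gate draws out towards -y; its two guides (x = +-58 mm, up to 120 mm) reach to y = -112 mm.
- gate (a joint): How far the flat slide gate under the chute is drawn out towards the hopper's -y, in m: 0 shut, 0.10 at the rigid end stop (chute mouth wholly clear). Starts 0 to 0.012. It takes about 4 to 10 N to draw and stays where it is left.
- gate_hole (a point): Centre of the hand hole in the gate's D-handle, 112 mm up, 147.5 mm from the hopper's axis when shut; moves with the gate. Hole 72 mm (hopper x) by 55 mm (y), open above and below. Its outer bar, 96 x 14 x 14 mm, is centred 34.5 mm further along -y. Handle 98 mm wide, 105 to 119 mm up; its outer edge ends 289 mm from the hopper's axis when open. Axes as hopper's.
- tray_center (a point): Centre of the loose open steel catch tray, 30 mm above its underside. Tray 140 mm (its x) by 160 mm (its y) by 60 mm high, walls and floor 4 mm, 0.45 kg, on the table on the hopper's +y side. It fits under the chute with its axes parallel to the hopper's, handle towards the hopper's +y.
- tray_handle (a point): Grip point on the tray's handle, 40 mm above its underside and 140 mm from its centre along its +y. The handle is an upright fin in the middle of the tray's +y end: 8 mm thick along tray x, standing out from 80 to 165 mm from the tray's centre along y, from 15 to 55 mm above the underside. Axes as the tray's.
- rotor1_center (a point): Centre of the lower of two white two-lobed plastic pump rotors, 80 x 42 x 28 mm, about 0.16 kg, lying flat on the gate in the chute.
- rotor2_center (a point): Centre of the upper rotor, same shape, lying on the first.
- jar_grip (a point): White jar, upright, 155 mm high, 63 mm diameter at the lid, 60 below. Point on its axis 138 mm above its foot. 0.3 kg. One of jar, reducer and can stands in the way of the gate's handle, within 20 mm of the gate's line and 245 to 265 mm from the hopper's axis; the other two stand on the hopper's -x side. Which is which varies.
- reducer_grip (a point): Conical steel pipe reducer, upright, 150 mm high, foot flange 66 mm diameter, top flange 50 mm diameter from 136 to 150 mm. Point on its axis 138 mm above its foot. About 0.35 kg.
- can_grip (a point): Aluminium canister, upright, 160 mm high, 56 mm diameter up to 130 mm, neck 44 mm above 140 mm. Point on its axis 120 mm above its foot. About 0.25 kg.
- sprayer: White pump sprayer bottle, 116 mm diameter, 272 mm high, standing at the left side of the table. Origin at its foot. Leave alone.
- wingnut1: Steel wing nut, 72 x 32 x 30 mm, on the hopper's +x side beside the gate. Origin at its underside. Leave alone.
- wingnut2: Steel wing nut, 72 x 32 x 30 mm, on the hopper's +x side, near the tray. Origin at its underside. Leave alone.
- washer: Flat steel washer, 80 mm diameter, 8 mm thick, at the left. Origin at its underside. Leave alone.
- table: The grey work table, top at z = 0, from x = -0.25 to 1.05 and y = -0.85 to 0.85. A pump cover and a pump housing stand beyond x = 0.78, bins and an instrument beyond |y| = 0.6.

How it is judged:
By the outcome, as a careful person would: the job done as asked, in the order asked, and still so for the second after the job is handed in, with the robot touching nothing.
It also fails if it takes over 61 s, if anything falls off the work surface, if the arm or the gripper's body presses on something with over 40 N, if the wrist force passes 120 N, or if a joint passes its speed limit or range.

## Working session

There is one attempt and no reset: what is moved stays moved. The work goes in short steps, Python scripts to look and compute and a tool call to move; the robot and the scene stay as the last step left them, time stands still between calls to the robot, and variables do not carry over. Pictures are saved under pics/ and viewed, about 8 in all and at most 12, crops included, and the job is handed in when it is done.

Besides the shell and the picture viewer there is one more tool, called after "Call:" as name([rows], argument=value, ...), one row to a line, values as JSON. jog_arm: Moves the arm, as the interface text tells. Its arguments: {"type":"object","properties":{"increments":{"type":"array"},"force":{"type":"number"}},"required":["increments"]}

```bash
mkdir -p pics; ls; cat > h.py <<'E'
import numpy as np, cv2
from workcell import readout, read_camera, bot, spotter
from scipy.spatial.transform import Rotation as R
def px2w(c,u,v,z=None,h=None):
    """pixel to world: by depth z, or on plane world z=h"""
    d=np.array([(u-c['cx'])/c['fx'],(v-c['cy'])/c['fy'],1.]); T=np.array(c['world_from_camera'])
    D=T[:3,:3]@d; o=T[:3,3]
    if h is not None: return o+D*(h-o[2])/D[2]
    return o+D*z
def cloud(c,mask=None):
    r=c['range_z']; m=(r>0) if mask is None else (r>0)&mask
    v,u=np.nonzero(m); z=r[m]; T=np.array(c['world_from_camera'])
    P=np.stack([(u-c['cx'])/c['fx']*z,(v-c['cy'])/c['fy']*z,z],1)
    return P@T[:3,:3].T+T[:3,3]
E
python3 - <<'E'
from h import *
for n in('scene','top'):
    c=read_camera(n); cv2.imwrite(f'pics/{n}0.png',c['img'])
    print(n,np.round(c['world_from_camera'],3).tolist(),c['fx'])
    for t in ['hopper','gate_hole','tray_center','tray_handle','jar_grip','reducer_grip','can_grip','rotor2_center','sprayer','wingnut1','washer']:
        for s in spotter.spot_point(c,t)[:2]:
            u,v=s['location']; hh={'hopper':0,'gate_hole':.112,'tray_center':.03,'tray_handle':.04,'jar_grip':.138,'reducer_grip':.138,'can_grip':.12}.get(t,0)
            print(t,round(s['p'],2),np.round([u,v]),np.round(px2w(c,u,v,h=hh),3))
print(readout.read_state())
E
```

```text
pics
scene [[-0.216, 0.726, -0.653, 1.313], [0.976, 0.169, -0.135, 0.263], [0.012, -0.667, -0.745, 1.001], [0.0, 0.0, 0.0, 1.0]] 534.046638181799
hopper 0.83 [219. 210.] [ 0.492 -0.06   0.   ]
gate_hole 0.97 [154. 164.] [ 0.479 -0.217  0.112]
tray_center 0.59 [280. 227.] [0.537 0.105 0.03 ]
tray_handle 0.82 [336. 252.] [0.588 0.243 0.04 ]
tray_handle 0.69 [281. 229.] [0.549 0.11  0.04 ]
reducer_grip 0.71 [120. 144.] [ 0.458 -0.306  0.138]
can_grip 0.96 [254. 139.] [ 0.348 -0.003  0.12 ]
can_grip 0.29 [150. 233.] [ 0.686 -0.144  0.12 ]
sprayer 0.97 [454. 282.] [0.58  0.511 0.   ]
wingnut1 0.86 [252. 279.] [0.672 0.072 0.   ]
wingnut1 0.51 [149. 234.] [ 0.603 -0.199  0.   ]
washer 0.59 [404. 231.] [0.459 0.393 0.   ]
top [[-0.005, -0.999, 0.048, 0.443], [-1.0, 0.005, 0.001, 0.1], [-0.001, -0.048, -0.999, 1.681], [0.0, 0.0, 0.0, 1.0]] 530.3449842073572
hopper 0.86 [341. 222.] [ 0.498 -0.05   0.   ]
hopper 0.16 [349. 219.] [ 0.509 -0.074  0.   ]
gate_hole 0.88 [399. 222.] [ 0.496 -0.211  0.112]
gate_hole 0.31 [349. 220.] [ 0.502 -0.063  0.112]
tray_center 0.93 [292. 206.] [0.549 0.107 0.
[... 482 characters left out ...]
 0.069 0.   ]
washer 0.8 [201. 235.] [0.461 0.395 0.   ]
{'time': 1.2, 'q': array([ 1.13708303e+00,  2.63929474e-01,  1.60398459e+00, -9.10829190e-06,
        1.27371050e+00, -3.69146949e-02]), 'joint_vel': array([ 0.00050306,  0.00095528,  0.00025057,  0.00239592, -0.00077839,
        0.00094522]), 'joint_torque': array([ 7.64975975e-04, -5.15071821e+01, -3.67723632e+01, -1.16713329e-05,
        7.52838969e-04,  7.14286017e-06]), 'tool_pos': array([0.26087872, 0.62254776, 0.24526818]), 'tcp_rot': array([-1.37121063, -0.91212448,  0.91216178]), 'wrist_force': array([ 0.40428965, -0.54230242,  0.45881753]), 'torque': array([-0.01202581, -0.02705648, -0.00063096]), 'width': 1.0010559689758094}
```

View pics/scene0.png

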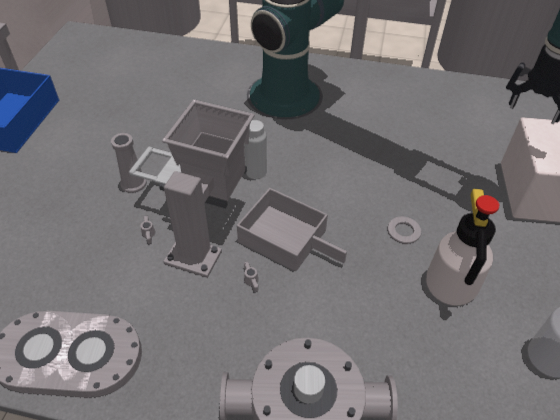

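View pics/top0.png

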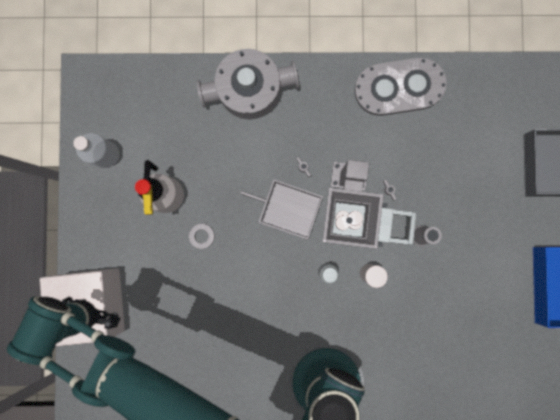

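```bash
python3 - <<'E'
from h import *
s=readout.read_state(); print(np.round(R.from_rotvec(s['tcp_rot']).as_matrix(),3))
def fit(P,lo,hi):
    Q=P[(P[:,2]>lo)&(P[:,2]<hi)][:,:2].astype(np.float32); return len(Q),cv2.minAreaRect(Q),Q.mean(0)
def circ(Q):
    A=np.c_[2*Q,np.ones(len(Q))]; x=np.linalg.lstsq(A,(Q**2).sum(1),rcond=None)[0]; return x[:2],np.sqrt(x[2]+x[:2]@x[:2])
for n in('top','scene'):
    c=read_camera(n)
    for t,lo,hi in [('hopper',.25,.29),('tray_center',.045,.07),('tray_center',-.01,.02),('gate_hole',.1,.13),('reducer_grip',.13,.16),('can_grip',.15,.17),('jar_grip',.14,.17)]:
        for m in spotter.masks_of(c,t)[:1]:
            P=cloud(c,m['mask'])
            k=(P[:,2]>lo)&(P[:,2]<hi)
            if k.sum()>5: print(n,t,round(m['p'],2),fit(P,lo,hi), np.round([P.min(0),P.max(0)],3).tolist())
E
```

```text
[[ 0.386 -0.    -0.922]
 [ 0.922 -0.     0.386]
 [-0.    -1.    -0.   ]]
top hopper 0.88 (970, ((0.5015372037887573, -0.05688079446554184), (0.14611954987049103, 0.1456999033689499), 82.5531234741211), array([ 0.5031708 , -0.06320937], dtype=float32)) [[0.42, -0.284, -0.008], [0.697, 0.023, 0.283]]
top tray_center 0.68 (307, ((0.5487494468688965, 0.14010527729988098), (0.2215658277273178, 0.14016535878181458), 70.628173828125), array([0.54835284, 0.13249241], dtype=float32)) [[0.452, 0.017, -0.012], [0.628, 0.248, 0.068]]
top tray_center 0.68 (2029, ((0.5432555675506592, 0.11543060094118118), (0.16443666815757751, 0.1467636525630951), 70.5642318725586), array([0.53901845, 0.11110622], dtype=float32)) [[0.452, 0.017, -0.012], [0.628, 0.248, 0.068]]
top gate_hole 0.77 (1101, ((0.49107134342193604, -0.13710077106952667), (0.24012012779712677, 0.09719214588403702), 82.32170104980469), array([ 0.4904375, -0.1422972], dtype=float32)) [[0.433, -0.269, -0.007], [0.553, -0.015, 0.201]]
top reducer_grip 0.93 (250, ((0.45552587509155273, -0.29909446835517883), (0.04972358047962189, 0.0462451390
[... 1303 characters left out ...]
ene gate_hole 0.92 (746, ((0.4847452640533447, -0.20110060274600983), (0.11228334903717041, 0.10180987417697906), 82.35591888427734), array([ 0.49056685, -0.2074496 ], dtype=float32)) [[0.315, -0.294, -0.0], [0.619, -0.094, 0.242]]
scene reducer_grip 0.89 (340, ((0.45733827352523804, -0.2997671961784363), (0.05138974264264107, 0.04911317303776741), 17.44016456604004), array([ 0.46187636, -0.29723123], dtype=float32)) [[0.274, -0.429, -0.002], [0.528, -0.227, 0.158]]
scene can_grip 0.86 (181, ((0.34506756067276, 0.00254075787961483), (0.045359689742326736, 0.03166469931602478), 14.33100700378418), array([0.34889114, 0.002746  ], dtype=float32)) [[0.131, -0.061, -0.001], [0.462, 0.026, 0.274]]
```

```bash
cat >> h.py <<'E'
HO=np.array([.502,-.0573]); HY=np.radians(-7.5)
def hw(x,y): c,s=np.cos(HY),np.sin(HY); return HO+[c*x-s*y,s*x+c*y]
def Rdown(yaw):
    c,s=np.cos(yaw),np.sin(yaw); return np.array([[c,0,-s],[s,0,c],[0,-1,0]])
def plan(wps,g,step=.06):
    """wps: (x,y,z,yaw_deg of tool x); prints jog rows from the present pose"""
    st=readout.read_state(); p=np.array(st['tool_pos']); M=R.from_rotvec(st['tcp_rot']).as_matrix(); rows=[]
    for x,y,z,a in wps:
        t=np.array([x,y,z]); T=Rdown(np.radians(a)); rv=R.from_matrix(M.T@T).as_rotvec()
        n=max(1,int(np.ceil(max(np.linalg.norm(t-p)/step,np.degrees(np.linalg.norm(rv))/10))))
        p0,M0=p,M
        for i in range(n):
            t2=p0+(t-p0)*(i+1)/n; M2=M0@R.from_rotvec(rv*(i+1)/n).as_matrix()
            rows.append([*np.round(M.T@(t2-p),4),*np.round(R.from_matrix(M.T@M2).as_rotvec(),4),g]); p,M=t2,M2
        print(str([[float(v) for v in r] for r in rows]).replace(' ','')); print(len(rows),'to',x,y,z,a)
    st=readout.read_state(); print('t',round(st['time'],2),'F',np.round(st['wrist_force'],1))
E
python3 - <<'E'
from h import *
for n in('top','scene'):
    c=read_camera(n); P=cloud(c,spotter.masks_of(c,'tray_center')[0]['mask'])
    # rim+handle points
    Q=P[(P[:,2]>.048)&(P[:,2]<.072)&(P[:,0]>.42)&(P[:,0]<.66)&(P[:,1]>0)][:,:2]
    best=None
    for a in np.radians(np.arange(-26,-10,.25)):
        r=Q@np.array([[np.cos(a),-np.sin(a)],[np.sin(a),np.cos(a)]])
        lo,hi=np.percentile(r[:,0],[1.5,98.5]); w=hi-lo
        if best is None or w<best[0]: best=(w,np.degrees(a),lo,hi,r)
    w,a,lo,hi,r=best; ylo=np.percentile(r[:,1],1); xm=(lo+hi)/2; ar=np.radians(a)
    h=r[r[:,1]>ylo+.175]
    ctr=np.array([[np.cos(ar),-np.sin(ar)],[np.sin(ar),np.cos(ar)]])@[xm,ylo+.08]
    print(n,'tray yaw',a,'w',w,'ctr',ctr,'handle x off',(h[:,0].mean()-xm) if len(h) else None,len(h),r[:,1].max()-ylo)
print(hw(0,-.1475),hw(0,-.246))
plan([(.30,.58,.45,20),(.45,.20,.45,-7),(.456,-.299,.35,-7.5)],1)
E
```

```text
top tray yaw -19.25 w 0.13926260838252452 ctr [0.53824807 0.11096408] handle x off 0.0003647860427705152 56 0.24185094816904226
scene tray yaw -20.0 w 0.1409911753296788 ctr [0.53969213 0.11068697] handle x off -0.0002410786480239735 151 0.24440169658722283
[ 0.48274739 -0.20353812] [ 0.46989056 -0.30119544]
[[-0.0048,-0.0409,-0.0105,0.0,0.165,0.0,1.0],[-0.003,-0.0409,-0.0112,0.0,0.165,0.0,1.0],[-0.0012,-0.0409,-0.0115,0.0,0.165,0.0,1.0],[0.0007,-0.0409,-0.0115,0.0,0.165,0.0,1.0],[0.0026,-0.0409,-0.0113,0.0,0.165,0.0,1.0]]
5 to 0.3 0.58 0.45 20
[[-0.0048,-0.0409,-0.0105,0.0,0.165,0.0,1.0],[-0.003,-0.0409,-0.0112,0.0,0.165,0.0,1.0],[-0.0012,-0.0409,-0.0115,0.0,0.165,0.0,1.0],[0.0007,-0.0409,-0.0115,0.0,0.165,0.0,1.0],[0.0026,-0.0409,-0.0113,0.0,0.165,0.0,1.0],[0.0016,0.0,-0.0583,0.0,0.0673,0.0,1.0],[0.0055,0.0,-0.0581,0.0,0.0673,0.0,1.0],[0.0094,0.0,-0.0576,0.0,0.0673,0.0,1.0],[0.0132,0.0,-0.0568,0.0,0.0673,0.0,1.0],[0.017,0.0,-0.0558,0.0,0.0673,0.0,1.0],[0.0208,0.0,-0.0545,0.0,0.0673,0.0,1.0],[0.0244,0.0,-0.053,0.0,0.0673,0.0,1.0]]
12 to 0.45 0.2 0.45 -7
[[-0.0048,-0.0409,-0.0105,0.0
[... 217 characters left out ...]
73,0.0,1.0],[0.0055,0.0,-0.0581,0.0,0.0673,0.0,1.0],[0.0094,0.0,-0.0576,0.0,0.0673,0.0,1.0],[0.0132,0.0,-0.0568,0.0,0.0673,0.0,1.0],[0.017,0.0,-0.0558,0.0,0.0673,0.0,1.0],[0.0208,0.0,-0.0545,0.0,0.0673,0.0,1.0],[0.0244,0.0,-0.053,0.0,0.0673,0.0,1.0],[0.0074,0.0111,-0.0549,-0.0,0.001,-0.0,1.0],[0.0075,0.0111,-0.0549,-0.0,0.001,-0.0,1.0],[0.0075,0.0111,-0.0549,-0.0,0.001,-0.0,1.0],[0.0076,0.0111,-0.0549,-0.0,0.001,-0.0,1.0],[0.0076,0.0111,-0.0549,-0.0,0.001,-0.0,1.0],[0.0077,0.0111,-0.0549,-0.0,0.001,-0.0,1.0],[0.0077,0.0111,-0.0549,-0.0,0.001,-0.0,1.0],[0.0078,0.0111,-0.0549,-0.0,0.001,-0.0,1.0],[0.0078,0.0111,-0.0549,-0.0,0.001,-0.0,1.0]]
21 to 0.456 -0.299 0.35 -7.5
t 2.2 F [-0.4  0.7  0.8]
```

Call:
jog_arm([
  [-0.005, -0.041, -0.011, 0, 0.165, 0, 1],
  [-0.003, -0.041, -0.011, 0, 0.165, 0, 1],
  [-0.001, -0.041, -0.0115, 0, 0.165, 0, 1],
  [0.001, -0.041, -0.0115, 0, 0.165, 0, 1],
  [0.0025, -0.041, -0.0115, 0, 0.165, 0, 1],
  [0.0015, 0, -0.058, 0, 0.067, 0, 1],
  [0.0055, 0, -0.058, 0, 0.067, 0, 1],
  [0.0095, 0, -0.058, 0, 0.067, 0, 1],
  [0.013, 0, -0.057, 0, 0.067, 0, 1],
  [0.017, 0, -0.056, 0, 0.067, 0, 1],
])

```text
time: 3.45
tool_pos: [0.4015, 0.2991, 0.4565]
tcp_rot: [-1.572, 0.011, -0.016]
wrist_force: [0.6, 0.2, -0.4]
width: 0.998
```

```bash
python3 - <<'E'
from h import *
print(readout.read_state()['q'])
plan([(.45,.20,.45,-7),(.456,-.299,.35,-7.5)],1)
E
```

```text
[ 0.59226698 -0.12879136  1.64294533 -0.00267745  1.62589994  0.60935169]
[[0.0251,0.0034,-0.0491,0.0006,0.0525,0.0014,1.0],[0.0276,0.0033,-0.0477,0.0006,0.0525,0.0014,1.0]]
2 to 0.45 0.2 0.45 -7
[[0.0251,0.0034,-0.0491,0.0006,0.0525,0.0014,1.0],[0.0276,0.0033,-0.0477,0.0006,0.0525,0.0014,1.0],[0.0074,0.0111,-0.0549,-0.0,0.001,-0.0,1.0],[0.0075,0.0111,-0.0549,-0.0,0.001,-0.0,1.0],[0.0075,0.0111,-0.0549,-0.0,0.001,-0.0,1.0],[0.0076,0.0111,-0.0549,-0.0,0.001,-0.0,1.0],[0.0076,0.0111,-0.0549,-0.0,0.001,-0.0,1.0],[0.0077,0.0111,-0.0549,-0.0,0.001,-0.0,1.0],[0.0077,0.0111,-0.0549,-0.0,0.001,-0.0,1.0],[0.0078,0.0111,-0.0549,-0.0,0.001,-0.0,1.0],[0.0078,0.0111,-0.0549,-0.0,0.001,-0.0,1.0]]
11 to 0.456 -0.299 0.35 -7.5
t 3.45 F [ 0.6  0.2 -0.4]
```

Tracking is good.

Call:
jog_arm([
  [0.025, 0.003, -0.049, 0.0006, 0.0525, 0.0014, 1],
  [0.0275, 0.003, -0.048, 0.0006, 0.0525, 0.0014, 1],
  [0.0075, 0.004, -0.055, 0, 0.001, 0, 1],
  [0.0075, 0.004, -0.055, 0, 0.001, 0, 1],
  [0.0075, 0.011, -0.055, 0, 0.001, 0, 1],
  [0.0075, 0.011, -0.055, 0, 0.001, 0, 1],
  [0.0075, 0.011, -0.055, 0, 0.001, 0, 1],
  [0.0075, 0.011, -0.055, 0, 0.001, 0, 1],
  [0.008, 0.011, -0.055, 0, 0.001, 0, 1],
  [0.008, 0.011, -0.055, 0, 0.001, 0, 1],
])

```text
time: 4.7
tool_pos: [0.4538, -0.2626, 0.3782]
tcp_rot: [-1.568, 0.096, -0.116]
wrist_force: [0.8, 0.6, 0.8]
width: 0.998
```

```bash
python3 - <<'E'
from h import *
plan([(.456,-.299,.25,-7.5),(.456,-.299,.14,-7.5)],1)
E
```

```text
[[0.0018,0.0427,-0.012,-0.0004,-0.0013,0.0043,1.0],[0.002,0.0427,-0.012,-0.0004,-0.0013,0.0043,1.0],[0.0022,0.0427,-0.012,-0.0004,-0.0013,0.0043,1.0]]
3 to 0.456 -0.299 0.25 -7.5
[[0.0018,0.0427,-0.012,-0.0004,-0.0013,0.0043,1.0],[0.002,0.0427,-0.012,-0.0004,-0.0013,0.0043,1.0],[0.0022,0.0427,-0.012,-0.0004,-0.0013,0.0043,1.0],[-0.0,0.055,-0.0,0.0,0.0,0.0,1.0],[0.0,0.055,-0.0,0.0,0.0,0.0,1.0]]
5 to 0.456 -0.299 0.14 -7.5
t 4.7 F [0.8 0.6 0.8]
```

Call:
jog_arm([
  [0.002, 0.043, -0.018, 0, -0.001, 0.004, 1],
  [0.002, 0.043, -0.018, 0, -0.001, 0.004, 1],
  [0.002, 0.043, 0, 0, -0.001, 0.004, 1],
  [0, 0.045, 0, 0, 0, 0, 1],
])

```text
time: 5.2
tool_pos: [0.4577, -0.3077, 0.2041]
tcp_rot: [-1.573, 0.102, -0.117]
wrist_force: [0.5, -0.5, 0.4]
width: 0.998
```

```bash
python3 - <<'E'
from h import *
plan([(.456,-.299,.14,-7.5)],1)
E
```

```text
[[-0.0018,0.032,0.0044,0.0023,-0.0043,0.0049,1.0],[-0.0016,0.032,0.0043,0.0023,-0.0043,0.0049,1.0]]
2 to 0.456 -0.299 0.14 -7.5
t 5.2 F [ 0.5 -0.5  0.4]
```

Call:
jog_arm([
  [-0.002, 0.015, 0.008, 0.002, -0.004, 0.005, 1],
  [-0.001, 0.03, 0.001, 0.002, -0.004, 0.005, 1],
  [0, 0.018, 0, 0, 0, 0, 1],
  [0, 0, 0, 0, 0, 0, 0.4],
  [0, 0, 0, 0, 0, 0, 0.3],
  [0, 0, 0, 0, 0, 0, 0.3],
  [0, 0, 0, 0, 0, 0, 0.3],
  [0, 0, 0, 0, 0, 0, 0.3],
], force=50)

```text
time: 6.2
tool_pos: [0.4572, -0.2976, 0.1419]
tcp_rot: [-1.569, 0.102, -0.104]
wrist_force: [0.4, 0.3, -3.2]
width: 0.563
```

```bash
python3 - <<'E'
from h import *
plan([(.456,-.299,.19,-7.5),(.50,-.46,.19,-7.5),(.50,-.46,.142,-7.5)],.3,.05)
E
```

```text
[[-0.0009,-0.0481,-0.0016,0.0007,0.0002,0.0012,0.3]]
1 to 0.456 -0.299 0.19 -7.5
[[-0.0009,-0.0481,-0.0016,0.0007,0.0002,0.0012,0.3],[0.0162,0.0,-0.0385,0.0,0.0,0.0,0.3],[0.0162,0.0,-0.0385,0.0,0.0,0.0,0.3],[0.0162,0.0,-0.0385,0.0,0.0,0.0,0.3],[0.0162,0.0,-0.0385,0.0,0.0,0.0,0.3]]
5 to 0.5 -0.46 0.19 -7.5
[[-0.0009,-0.0481,-0.0016,0.0007,0.0002,0.0012,0.3],[0.0162,0.0,-0.0385,0.0,0.0,0.0,0.3],[0.0162,0.0,-0.0385,0.0,0.0,0.0,0.3],[0.0162,0.0,-0.0385,0.0,0.0,0.0,0.3],[0.0162,0.0,-0.0385,0.0,0.0,0.0,0.3],[-0.0,0.048,-0.0,0.0,0.0,-0.0,0.3]]
6 to 0.5 -0.46 0.142 -7.5
t 6.2 F [ 0.4  0.3 -3.2]
```

Width 0.563×85 = 48 mm: held. Lift and carry.

Call:
jog_arm([
  [0, -0.02, 0, 0, 0, 0, 0.3],
  [0, -0.02, 0, 0, 0, 0, 0.3],
  [0.015, 0, -0.03, 0, 0, 0, 0.3],
  [0.015, 0, -0.035, 0, 0, 0, 0.3],
  [0.015, 0, -0.035, 0, 0, 0, 0.3],
  [0.015, 0, -0.035, 0, 0, 0, 0.3],
  [0.004, 0, -0.015, 0, 0, 0, 0.3],
  [0, 0, 0, 0, 0, 0, 0.3],
])

```text
time: 7.2
tool_pos: [0.4997, -0.4563, 0.1792]
tcp_rot: [-1.564, 0.106, -0.098]
wrist_force: [-0.1, 1.1, -2.8]
width: 0.566
```

```bash
python3 - <<'E'
from h import *
plan([(.50,-.46,.143,-7.5)],.3,.012)
E
```

```text
[[0.0002,0.009,-0.0009,-0.0011,0.0002,-0.0013,0.3],[0.0002,0.009,-0.0009,-0.0011,0.0002,-0.0013,0.3],[0.0002,0.009,-0.0009,-0.0011,0.0002,-0.0013,0.3],[0.0002,0.009,-0.0009,-0.0011,0.0002,-0.0013,0.3]]
4 to 0.5 -0.46 0.143 -7.5
t 7.2 F [-0.1  1.1 -2.8]
```

Call:
jog_arm([
  [0, 0.012, 0, -0.004, 0, -0.005, 0.3],
  [0, 0.012, 0, 0, 0, 0, 0.3],
  [0, 0.008, 0, 0, 0, 0, 0.3],
  [0, 0.003, 0, 0, 0, 0, 0.3],
  [0, 0, 0, 0, 0, 0, 0.3],
])

```text
time: 7.82
tool_pos: [0.4985, -0.4512, 0.1408]
tcp_rot: [-1.565, 0.102, -0.098]
wrist_force: [-0.2, 0.6, -1.2]
width: 0.565
```

Touching down; release and rise.

Call:
jog_arm([
  [0, 0, 0, 0, 0, 0, 0.75],
  [0, 0, 0, 0, 0, 0, 1],
  [0, 0, 0, 0, 0, 0, 1],
  [0, -0.02, 0, 0, 0, 0, 1],
  [0, -0.05, 0, 0, 0, 0, 1],
  [0, -0.05, 0, 0, 0, 0, 1],
  [0, -0.05, 0, 0, 0, 0, 1],
  [0, -0.05, 0, 0, 0, 0, 1],
])

```text
time: 8.82
tool_pos: [0.4982, -0.4519, 0.3713]
tcp_rot: [-1.565, 0.102, -0.099]
wrist_force: [0.6, -0.7, 1.1]
width: 0.999
```

```bash
python3 - <<'E'
from h import *
for n in('top','scene'):
    c=read_camera(n); m=spotter.masks_of(c,'reducer_grip'); 
    if n=='scene': cv2.imwrite('pics/s1.png',c['img'])
    if m:
        P=cloud(c,m[0]['mask']); print(n,m[0]['p'],P.max(0)[2],np.median(P[P[:,2]>.13],0))
a=np.radians(-19.5); d=np.array([-np.sin(a),np.cos(a)]); g=np.array([.539,.111])+.150*d; print(g)
plan([(.42,-.30,.42,-7.5),(.46,.10,.42,-12),(g[0],g[1],.25,-19.5)],1)
E
```

```text
top 0.7 0.15683006788429843 [ 0.49542134 -0.4497354   0.14926133]
scene 0.67 0.15714690394584074 [ 0.50493895 -0.44932503  0.15084141]
[0.58907103 0.25239622]
[[-0.0326,-0.0161,0.0471,-0.0002,0.0009,0.0004,1.0],[-0.0326,-0.0161,0.047,-0.0002,0.0009,0.0004,1.0],[-0.0327,-0.0161,0.047,-0.0002,0.0009,0.0004,1.0]]
3 to 0.42 -0.3 0.42 -7.5
[[-0.0326,-0.0161,0.0471,-0.0002,0.0009,0.0004,1.0],[-0.0326,-0.0161,0.047,-0.0002,0.0009,0.0004,1.0],[-0.0327,-0.0161,0.047,-0.0002,0.0009,0.0004,1.0],[-0.0018,-0.0,0.0574,-0.0,0.0112,0.0,1.0],[-0.0024,-0.0,0.0574,-0.0,0.0112,0.0,1.0],[-0.0031,-0.0,0.0573,-0.0,0.0112,0.0,1.0],[-0.0037,-0.0,0.0573,-0.0,0.0112,0.0,1.0],[-0.0044,-0.0,0.0573,-0.0,0.0112,0.0,1.0],[-0.005,-0.0,0.0572,-0.0,0.0112,0.0,1.0],[-0.0057,-0.0,0.0571,-0.0,0.0112,0.0,1.0]]
10 to 0.46 0.1 0.42 -12
[[-0.0326,-0.0161,0.0471,-0.0002,0.0009,0.0004,1.0],[-0.0326,-0.0161,0.047,-0.0002,0.0009,0.0004,1.0],[-0.0327,-0.0161,0.047,-0.0002,0.0009,0.0004,1.0],[-0.0018,-0.0,0.0574,-0.0,0.0112,0.0,1.0],[-0.0024,-0.0,0.0574,-0.0,0.0112,0.0,1.0],[-0.0031,-0.0,0.0573,-0.0,0.0112,0.0,1.0],[-0.0037,-0.0,0.0573,-0.0,0.0112,0.0,1.0],[-0.0044,-0.0,0.0573,-0.0,0.0112,0.0,1.0],[-0.005,-0.0,0.0572,-0.0,0.0112,0.0,1.0],[-0.0057,-0.0,0.0571,-0.0,0.0112,0.0,1.0],[0.0189,0.034,0.0352,-0.0,0.0262,0.0,1.0],[0.018,0.034,0.0357,-0.0,0.0262,0.0,1.0],[0.017,0.034,0.0361,-0.0,0.0262,0.0,1.0],[0.0161,0.034,0.0366,-0.0,0.0262,0.0,1.0],[0.0151,0.034,0.037,-0.0,0.0262,0.0,1.0]]
15 to 0.5890710288850657 0.25239622366382675 0.25 -19.5
t 9.03 F [-0.9 -0.1 -1.6]
```

Call:
jog_arm([
  [-0.033, -0.016, 0.047, 0, 0.001, 0, 1],
  [-0.033, -0.016, 0.047, 0, 0.001, 0, 1],
  [-0.033, -0.016, 0.047, 0, 0.001, 0, 1],
  [-0.002, 0, 0.057, 0, 0.011, 0, 1],
  [-0.002, 0, 0.057, 0, 0.011, 0, 1],
  [-0.003, 0, 0.057, 0, 0.011, 0, 1],
  [-0.004, 0, 0.057, 0, 0.011, 0, 1],
  [-0.004, 0, 0.057, 0, 0.011, 0, 1],
  [-0.005, 0, 0.057, 0, 0.011, 0, 1],
  [-0.006, 0, 0.057, 0, 0.011, 0, 1],
])

```text
time: 10.28
tool_pos: [0.452, 0.1118, 0.409]
tcp_rot: [-1.553, 0.191, -0.154]
wrist_force: [0.9, 0.1, -0.2]
width: 0.999
```

```bash
python3 - <<'E'
from h import *
plan([(.589,.252,.25,-19.5)],.6)
E
```

```text
[[0.0214,0.0316,0.0331,-0.0014,0.024,-0.005,0.6],[0.0204,0.0316,0.0336,-0.0014,0.024,-0.005,0.6],[0.0194,0.0317,0.0342,-0.0014,0.024,-0.005,0.6],[0.0185,0.0317,0.0347,-0.0014,0.024,-0.005,0.6],[0.0175,0.0318,0.0351,-0.0014,0.024,-0.005,0.6]]
5 to 0.589 0.252 0.25 -19.5
t 10.28 F [ 0.9  0.1 -0.2]
```

Call:
jog_arm([
  [0.021, 0.032, 0.033, -0.001, 0.024, -0.005, 0.6],
  [0.02, 0.032, 0.034, -0.001, 0.024, -0.005, 0.6],
  [0.019, 0.032, 0.034, -0.001, 0.024, -0.005, 0.6],
  [0.018, 0.032, 0.035, -0.001, 0.024, -0.005, 0.6],
  [0.017, 0.032, 0.035, -0.001, 0.024, -0.005, 0.6],
  [0, 0, 0, 0, 0, 0, 0.6],
])

```text
time: 11.02
tool_pos: [0.584, 0.2609, 0.2351]
tcp_rot: [-1.56, 0.273, -0.256]
wrist_force: [-0.2, -1.1, 0.1]
width: 0.602
```

```bash
python3 - <<'E'
from h import *
plan([(.589,.252,.12,-19.5),(.589,.252,.036,-19.5)],.6,.05)
E
```

```text
[[0.0029,0.0384,-0.002,0.0025,0.0012,-0.0032,0.6],[0.0028,0.0384,-0.002,0.0025,0.0012,-0.0032,0.6],[0.0027,0.0384,-0.0021,0.0025,0.0012,-0.0032,0.6]]
3 to 0.589 0.252 0.12 -19.5
[[0.0029,0.0384,-0.002,0.0025,0.0012,-0.0032,0.6],[0.0028,0.0384,-0.002,0.0025,0.0012,-0.0032,0.6],[0.0027,0.0384,-0.0021,0.0025,0.0012,-0.0032,0.6],[0.0,0.042,0.0,0.0,0.0,-0.0,0.6],[0.0,0.042,0.0,0.0,0.0,-0.0,0.6]]
5 to 0.589 0.252 0.036 -19.5
t 11.03 F [-0.2 -1.1  0.1]
```

Call:
jog_arm([
  [0.003, 0.038, -0.002, 0.0025, 0.001, -0.003, 0.6],
  [0.003, 0.038, -0.002, 0.0025, 0.001, -0.003, 0.6],
  [0.003, 0.038, -0.002, 0.0025, 0.001, -0.003, 0.6],
  [0, 0, 0, 0, 0, 0, 0.6],
])

```text
time: 11.52
tool_pos: [0.5873, 0.2495, 0.1193]
tcp_rot: [-1.557, 0.268, -0.264]
wrist_force: [-0.2, -0.7, 0.5]
width: 0.601
```

```bash
python3 - <<'E'
from h import *
c=read_camera('scene'); cv2.imwrite('pics/s2.png',cv2.resize(c['img'][130:340,60:420],None,fx=2,fy=2))
plan([(.589,.252,.038,-19.5)],.6,.03)
E
```

```text
[[-0.0003,0.028,0.0005,-0.0001,0.0005,0.0004,0.6],[-0.0003,0.028,0.0005,-0.0001,0.0005,0.0004,0.6],[-0.0003,0.028,0.0005,-0.0001,0.0005,0.0004,0.6]]
3 to 0.589 0.252 0.038 -19.5
t 11.57 F [0.4 0.9 1.1]
```

View pics/s2.png

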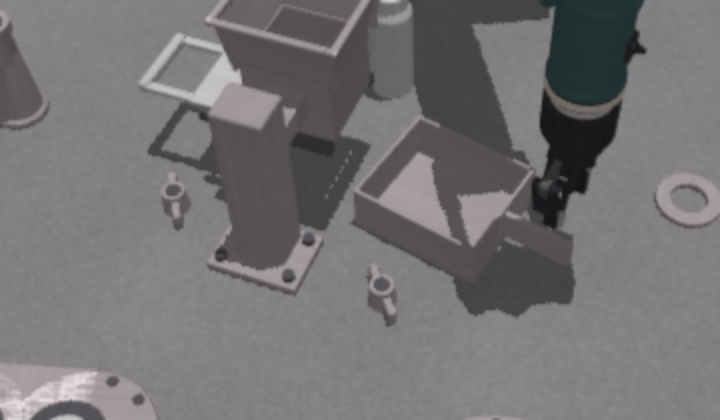

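The gripper stands over the fin at (560,200)–(540,240) in the crop, jaws across it; tray and reducer are upright. I descend and close.

Call:
jog_arm([
  [0, 0.028, 0, 0, 0, 0, 0.6],
  [0, 0.028, 0, 0, 0, 0, 0.6],
  [0, 0.025, 0, 0, 0, 0, 0.6],
  [0, 0, 0, 0, 0, 0, 0.2],
  [0, 0, 0, 0, 0, 0, 0],
  [0, 0, 0, 0, 0, 0, 0],
  [0, 0, 0, 0, 0, 0, 0],
  [0, 0, 0, 0, 0, 0, 0],
], force=60)

```text
time: 12.58
tool_pos: [0.5988, 0.2539, 0.0585]
tcp_rot: [-1.541, 0.251, -0.283]
wrist_force: [-0.8, -0.4, -3.5]
width: 0.074
```

```bash
python3 - <<'E'
from h import *
for n in('top','scene'):
    c=read_camera(n); P=cloud(c,spotter.masks_of(c,'tray_center')[0]['mask'])
    Q=P[(P[:,2]>.048)&(P[:,2]<.07)&(P[:,0]>.42)&(P[:,0]<.66)&(P[:,1]>0)&(P[:,1]<.25)][:,:2]; print(n,cv2.minAreaRect(Q.astype(np.float32)))
st=readout.read_state();p=st['tool_pos'];T=Rdown(0)
M=R.from_rotvec(st['tcp_rot']).as_matrix(); print('yaw',np.degrees(np.arctan2(M[1,0],M[0,0])),p)
a=hw(0,.150+.172); b=hw(0,.150); print(a,b)
plan([(a[0],a[1],p[2],-7.5),(b[0],b[1],p[2],-7.5)],0,.02)
E
```

```text
top ((0.543828010559082, 0.11170326173305511), (0.16444717347621918, 0.1405739039182663), 68.99285125732422)
scene ((0.5531710982322693, 0.13518084585666656), (0.2182377278804779, 0.14576953649520874), 68.74718475341797)
yaw -19.5437039516397 [0.59885183 0.25397806 0.0581624 ]
[0.54402943 0.26194525] [0.52157893 0.09141673]
[[-0.0181,-0.0004,-0.0036,-0.0048,-0.07,0.0066,0.0],[-0.0183,-0.0003,-0.0023,-0.0048,-0.07,0.0066,0.0],[-0.0184,-0.0001,-0.001,-0.0048,-0.07,0.0066,0.0]]
3 to 0.5440294338948566 0.26194524536236685 0.05816239560898815 -7.5
[[-0.0181,-0.0004,-0.0036,-0.0048,-0.07,0.0066,0.0],[-0.0183,-0.0003,-0.0023,-0.0048,-0.07,0.0066,0.0],[-0.0184,-0.0001,-0.001,-0.0048,-0.07,0.0066,0.0],[0.0,0.0,-0.0191,-0.0,0.0,0.0,0.0],[-0.0,0.0,-0.0191,-0.0,0.0,0.0,0.0],[0.0,0.0,-0.0191,-0.0,0.0,0.0,0.0],[0.0,0.0,-0.0191,-0.0,-0.0,0.0,0.0],[-0.0,0.0,-0.0191,-0.0,0.0,0.0,0.0],[0.0,0.0,-0.0191,-0.0,0.0,0.0,0.0],[0.0,0.0,-0.0191,-0.0,0.0,0.0,0.0],[-0.0,0.0,-0.0191,-0.0,0.0,0.0,0.0],[0.0,0.0,-0.0191,-0.0,0.0,0.0,0.0]]
12 to 0.5215789288330077 0.09141672920607155 0.05816239560898815 -7.5
t 12.78 F [-1.3  0.9 -1.6]
```

```bash
python3 - <<'E'
from h import *
c=read_camera('scene'); t=read_camera('top')
a=cv2.resize(c['img'][180:290,220:400],None,fx=3,fy=3); b=cv2.resize(t['img'][140:250,200:330],None,fx=3,fy=3)
cv2.imwrite('pics/s3.png',cv2.resize(np.hstack([a,b]),None,fx=.85,fy=.85))
print(readout.read_state()['q'])
E
```

```text
[3.62370523e-01 3.73389313e-01 1.83206586e+00 1.07740923e-03
 9.11839249e-01 7.02634615e-01]
```

View pics/s3.png

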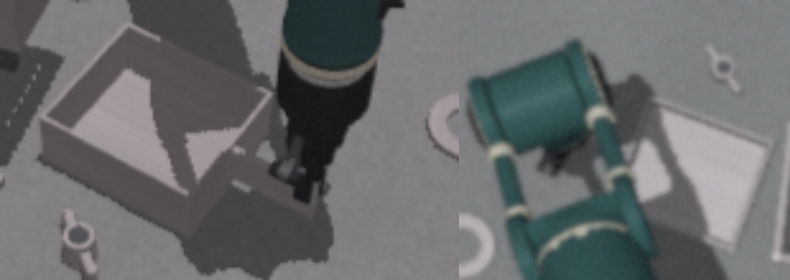

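Call:
jog_arm([
  [0, 0, 0, 0, 0, 0, 0.6],
  [0, 0, 0, 0, 0, 0, 0.6],
  [0, 0, 0, -0.0145, 0, 0.02, 0.6],
  [0, 0.01, 0, 0, 0, 0, 0.6],
  [0, 0.01, 0, 0, 0, 0, 0.6],
  [0, 0, 0, 0, 0, 0, 0.6],
])

```text
time: 13.62
tool_pos: [0.6014, 0.2543, 0.0382]
tcp_rot: [-1.552, 0.264, -0.267]
wrist_force: [-0.5, -0.1, 0.0]
width: 0.6
```

```bash
python3 - <<'E'
from h import *
plan([(.59,.252,.038,-19.5)],.6,.03)
E
```

```text
[[-0.01,0.0002,-0.006,-0.0027,0.0016,0.0011,0.6]]
1 to 0.59 0.252 0.038 -19.5
t 13.62 F [-0.5 -0.1  0. ]
```

Call:
jog_arm([
  [0, 0, 0, 0, 0, 0, 0.2],
  [0, 0, 0, 0, 0, 0, 0],
  [0, 0, 0, 0, 0, 0, 0],
  [0, 0, 0, 0, 0, 0, 0],
  [0, 0, 0, 0, 0, 0, 0],
], force=60)

```text
time: 14.25
tool_pos: [0.6005, 0.2544, 0.038]
tcp_rot: [-1.552, 0.267, -0.267]
wrist_force: [-0.2, 0.2, -0.8]
width: 0.084
```

```bash
cat >> h.py <<'E'
def tray(ymax=9):
    """tray centre/yaw from its rim (template fit on the rim rectangle outline)"""
    from scipy.optimize import least_squares
    for n in('top','scene'):
        c=read_camera(n); m=spotter.masks_of(c,'tray_center')
        if not m: print(n,'no tray'); continue
        P=cloud(c,m[0]['mask']); Q=P[(P[:,2]>.05)&(P[:,2]<.068)][:,:2]
        f=lambda x,S:(lambda d:np.hypot(*np.maximum(d,0).T)+np.minimum(d.max(1),0))(np.abs((S-x[:2])@np.array([[np.cos(x[2]),-np.sin(x[2])],[np.sin(x[2]),np.cos(x[2])]]))-[.068,.078])
        x=np.r_[np.median(Q,0),np.radians(-15)]
        for k in range(4):
            x=least_squares(f,x,args=(Q,),loss='soft_l1',f_scale=.003).x
        print(n,'tray',np.round(x[:2],4),'yaw',round(np.degrees(x[2]),1),'res',round(np.median(abs(f(x,Q))),4),len(Q))
def pose():
    st=readout.read_state(); M=R.from_rotvec(st['tcp_rot']).as_matrix()
    print('tcp',np.round(st['tool_pos'],4),'yaw',round(np.degrees(np.arctan2(M[1,0],M[0,0])),2),'t',st['time'],'F',np.round(st['wrist_force'],1),'w',st['width'])
E
python3 - <<'E'
from h import *
tray();pose()
E
```

```text
top tray [0.5461 0.1092] yaw -20.3 res 0.0011 218
scene tray [0.5483 0.1095] yaw -20.1 res 0.0012 941
tcp [0.6005 0.2544 0.038 ] yaw -19.47 t 14.45 F [-1.9  0.4 -0. ] w 0.0866246195605328
```

```bash
python3 - <<'E'
from h import *
a=hw(0,.155+.165); b=hw(0,.1546)
plan([(a[0],a[1],.038,-7.5),(b[0],b[1],.038,-7.5)],0,.02)
E
```

```text
[[-0.0184,-0.0,-0.0046,-0.0008,-0.0696,-0.0001,0.0],[-0.0187,-0.0,-0.0033,-0.0008,-0.0696,-0.0001,0.0],[-0.0189,-0.0,-0.0019,-0.0008,-0.0696,-0.0001,0.0]]
3 to 0.5437683815104165 0.25996235563961934 0.038 -7.5
[[-0.0184,-0.0,-0.0046,-0.0008,-0.0696,-0.0001,0.0],[-0.0187,-0.0,-0.0033,-0.0008,-0.0696,-0.0001,0.0],[-0.0189,-0.0,-0.0019,-0.0008,-0.0696,-0.0001,0.0],[-0.0,-0.0,-0.0184,0.0,0.0,-0.0,0.0],[0.0,-0.0,-0.0184,0.0,0.0,-0.0,0.0],[-0.0,-0.0,-0.0184,0.0,0.0,-0.0,0.0],[-0.0,-0.0,-0.0184,0.0,0.0,-0.0,0.0],[0.0,-0.0,-0.0184,0.0,0.0,-0.0,0.0],[-0.0,-0.0,-0.0184,0.0,0.0,-0.0,0.0],[-0.0,-0.0,-0.0184,0.0,0.0,-0.0,0.0],[0.0,-0.0,-0.0184,0.0,0.0,-0.0,0.0],[-0.0,-0.0,-0.0184,0.0,0.0,-0.0,0.0]]
12 to 0.52217934931722 0.09597737556839109 0.038 -7.5
t 14.45 F [-1.9  0.4 -0. ]
```

Call:
jog_arm([
  [-0.014, 0, -0.003, 0, -0.052, 0, 0],
  [-0.014, 0, -0.003, 0, -0.052, 0, 0],
  [-0.014, 0, -0.002, 0, -0.052, 0, 0],
  [-0.014, 0, -0.001, 0, -0.052, 0, 0],
  [0, 0, 0, 0, 0, 0, 0],
])

```text
time: 15.08
tool_pos: [0.5459, 0.2622, 0.0393]
tcp_rot: [-1.562, 0.092, -0.103]
wrist_force: [-0.8, -2.2, -2.0]
width: 0.081
```

```bash
python3 - <<'E'
from h import *
tray();pose()
a=hw(0,.250); b=hw(0,.1546)
plan([(a[0],a[1],.038,-7.5),(b[0],b[1],.038,-7.5)],0,.02)
E
```

```text
top tray [0.5251 0.1085] yaw -7.5 res 0.0011 250
scene tray [0.5274 0.1096] yaw -7.7 res 0.0013 954
tcp [0.5468 0.2619 0.0391] yaw -7.21 t 15.275 F [-0.4 -1.6 -1.2] w 0.08410970999826829
[[-0.0008,0.0001,-0.0181,-0.0017,0.0013,0.0016,0.0],[-0.0008,0.0002,-0.0181,-0.0017,0.0013,0.0016,0.0],[-0.0007,0.0002,-0.0181,-0.0017,0.0013,0.0016,0.0],[-0.0007,0.0002,-0.0181,-0.0017,0.0013,0.0016,0.0]]
4 to 0.5346315480550129 0.1905612153434526 0.038 -7.5
[[-0.0008,0.0001,-0.0181,-0.0017,0.0013,0.0016,0.0],[-0.0008,0.0002,-0.0181,-0.0017,0.0013,0.0016,0.0],[-0.0007,0.0002,-0.0181,-0.0017,0.0013,0.0016,0.0],[-0.0007,0.0002,-0.0181,-0.0017,0.0013,0.0016,0.0],[0.0,-0.0,-0.0191,0.0,0.0,-0.0,0.0],[0.0,-0.0,-0.0191,0.0,0.0,-0.0,0.0],[0.0,-0.0,-0.0191,0.0,-0.0,-0.0,0.0],[0.0,-0.0,-0.0191,0.0,0.0,-0.0,0.0],[0.0,-0.0,-0.0191,0.0,0.0,-0.0,0.0]]
9 to 0.52217934931722 0.09597737556839109 0.038 -7.5
t 15.28 F [-0.4 -1.6 -1.2]
```

Excellent; slide straight in, stopping short to check arm clearance to the hopper.

Call:
jog_arm([
  [-0.001, 0, -0.018, -0.002, 0.001, 0.002, 0],
  [-0.001, 0, -0.018, -0.002, 0.001, 0.002, 0],
  [-0.001, 0, -0.018, -0.002, 0.001, 0.002, 0],
  [-0.001, 0, -0.018, -0.002, 0.001, 0.002, 0],
  [0, 0, -0.019, 0, 0, 0, 0],
  [0, 0, -0.019, 0, 0, 0, 0],
  [0, 0, 0, 0, 0, 0, 0],
])

```text
time: 16.15
tool_pos: [0.5285, 0.1451, 0.0384]
tcp_rot: [-1.568, 0.106, -0.105]
wrist_force: [0.0, -0.3, -2.9]
width: 0.079
```

```bash
python3 - <<'E'
from h import *
tray();pose()
c=read_camera('scene'); cv2.imwrite('pics/s4.png',cv2.resize(c['img'][70:290,130:390],None,fx=2,fy=2))
b=hw(0,.1546)
plan([(b[0],b[1],.038,-7.5)],0,.02)
E
```

```text
top tray [0.4937 0.0515] yaw 28.6 res 0.0097 76
scene tray [ 0.5086 -0.0049] yaw -8.1 res 0.0017 639
tcp [0.529  0.1472 0.0386] yaw -7.58 t 16.35 F [-0.2 -1.1 -2.7] w 0.08578207799880919
[[-0.0,0.0002,-0.0173,-0.0003,-0.0003,-0.0,0.0],[-0.0,0.0002,-0.0173,-0.0003,-0.0003,-0.0,0.0],[-0.0,0.0002,-0.0173,-0.0003,-0.0003,-0.0,0.0]]
3 to 0.52217934931722 0.09597737556839109 0.038 -7.5
t 16.4 F [ 0.1 -0.7 -3.8]
```

View pics/s4.png

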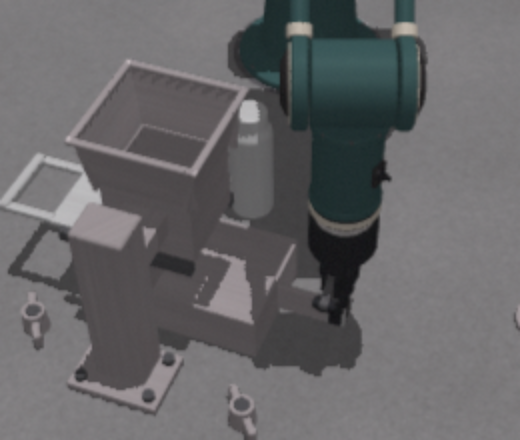

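```bash
python3 - <<'E'
from h import *
p=readout.read_state()['tool_pos'][:2]
H=lambda P:(P[:,:2]-HO)@np.array([[np.cos(HY),-np.sin(HY)],[np.sin(HY),np.cos(HY)]])
print('tcp hopper',H(np.array([p])))
for n in('scene','top'):
    c=read_camera(n); P=cloud(c); h=H(P)
    for lo in np.arange(.1,.46,.04):
        k=(P[:,2]>lo)&(P[:,2]<lo+.04)&(np.hypot(*(P[:,:2]-p).T)<.13)&(h[:,1]>.085)
        if k.any(): print(n,round(lo,2),'y rel tcp',np.round(np.percentile(h[k,1],[1,99])-H(np.array([p]))[0,1],3),'x',np.round(np.percentile(h[k,0],[1,99]),3),k.sum())
E
```

```text
tcp hopper [[1.32347193e-04 2.06562434e-01]]
scene 0.1 y rel tcp [-0.018  0.02 ] x [-0.009  0.064] 254
scene 0.14 y rel tcp [-0.033  0.038] x [0.002 0.04 ] 312
scene 0.18 y rel tcp [-0.033  0.038] x [-0.005  0.038] 452
scene 0.22 y rel tcp [-0.032  0.038] x [-0.004  0.039] 531
scene 0.26 y rel tcp [-0.03   0.045] x [0.002 0.038] 552
scene 0.3 y rel tcp [-0.03   0.038] x [0.001 0.04 ] 682
scene 0.34 y rel tcp [-0.053  0.069] x [0.002 0.06 ] 727
scene 0.38 y rel tcp [-0.064  0.066] x [-0.053  0.057] 2612
scene 0.42 y rel tcp [-0.083  0.037] x [-0.101 -0.017] 675
top 0.1 y rel tcp [-0.011  0.013] x [-0.063 -0.038] 72
top 0.14 y rel tcp [-0.023  0.008] x [-0.039 -0.029] 7
top 0.18 y rel tcp [-0.025  0.001] x [-0.038 -0.026] 6
top 0.22 y rel tcp [-0.024 -0.004] x [-0.036 -0.028] 10
top 0.34 y rel tcp [-0.068  0.07 ] x [-0.049  0.053] 42
top 0.38 y rel tcp [-0.065  0.065] x [-0.053  0.049] 1681
top 0.42 y rel tcp [-0.082  0.038] x [-0.101 -0.02 ] 295
```

Below 0.33 m the arm reaches only 38 mm from the tool axis, so it clears the flare. Slide in the remaining 52 mm.

Call:
jog_arm([
  [0, 0, -0.0175, 0, 0, 0, 0],
  [0, 0, -0.0175, 0, 0, 0, 0],
  [0, 0, -0.0165, 0, 0, 0, 0],
  [0, 0, 0, 0, 0, 0, 0],
])

```text
time: 17.0
tool_pos: [0.5223, 0.0942, 0.0389]
tcp_rot: [-1.567, 0.101, -0.103]
wrist_force: [-0.2, -0.0, -2.3]
width: 0.084
```

```bash
python3 - <<'E'
from h import *
tray();pose(); print(HO)
b=hw(0,.1546)
plan([(b[0],b[1],.038,-7.5)],0,.02)
c=read_camera('scene'); cv2.imwrite('pics/s5.png',cv2.resize(c['img'][70:290,130:390],None,fx=2,fy=2))
E
```

```text
top tray [ 0.4955 -0.0578] yaw 90.3 res 0.0002 8
scene tray [ 0.5028 -0.0567] yaw -7.7 res 0.0016 456
tcp [0.5227 0.0958 0.0389] yaw -7.37 t 17.2 F [ 0.4 -1.3 -2.6] w 0.08207921627152563
[ 0.502  -0.0573]
[[-0.0005,0.0009,0.0001,-0.0023,0.0022,0.001,0.0]]
1 to 0.52217934931722 0.09597737556839109 0.038 -7.5
t 17.2 F [ 0.4 -1.3 -2.6]
```

View pics/s5.png

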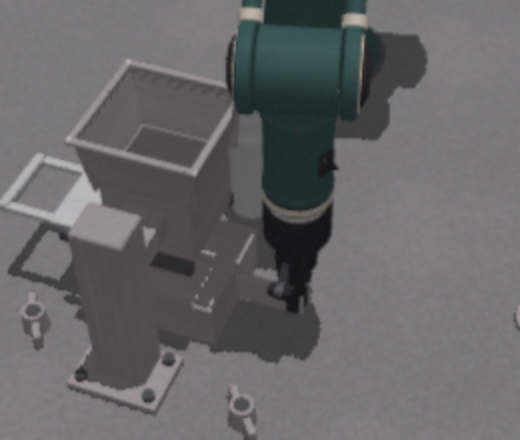

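The tray sits under the chute (fit within about 1 mm of centre). Release and rise.

Call:
jog_arm([
  [0, 0, 0, 0, 0, 0, 0.5],
  [0, 0, 0, 0, 0, 0, 0.6],
  [0, 0, 0, 0, 0, 0, 0.6],
  [0, -0.03, 0, 0, 0, 0, 0.6],
  [0, -0.05, 0, 0, 0, 0, 0.6],
  [0, -0.06, 0, 0, 0, 0, 0.6],
  [0, -0.06, 0, 0, 0, 0, 0.3],
  [0, -0.06, 0, 0, 0, 0, 0],
  [0, -0.06, 0, 0, 0, 0, 0],
  [0, -0.04, 0, 0, 0, 0, 0],
], force=30)

```text
time: 18.5
tool_pos: [0.5208, 0.0972, 0.4085]
tcp_rot: [-1.567, 0.099, -0.097]
wrist_force: [0.9, -0.1, -0.6]
width: 0.002
```

```bash
python3 - <<'E'
from h import *
tray();pose()
for n in('top','scene'):
    c=read_camera(n); s=spotter.spot_point(c,'gate_hole')
    if s: u,v=s[0]['location']; w=px2w(c,u,v,h=.112); print(n,s[0]['p'],w, 'dist',HO-w[:2])
    m=spotter.masks_of(c,'gate_hole')
    if m:
        P=cloud(c,m[0]['mask']); P=P[(P[:,2]>.105)&(P[:,2]<.13)]
        h=(P[:,:2]-HO)@np.array([[np.cos(HY),-np.sin(HY)],[np.sin(HY),np.cos(HY)]]); h=h[h[:,1]<-.115]
        print(n,'hopper x',np.percentile(h[:,0],[1,99]),'ymin',np.percentile(h[:,1],[.5,1,2]))
c=hw(0,-.155); print(c)
plan([(.40,-.02,.42,-7.5),(.42,-.19,.40,-7.5),(c[0],c[1],.30,-7.5)],0)
E
```

```text
top tray [0.5193 0.1003] yaw 97.9 res 0.0032 38
scene tray [ 0.5023 -0.0505] yaw -10.0 res 0.0044 504
tcp [0.5207 0.0971 0.4055] yaw -7.14 t 18.7 F [-0.3  0.5 -1.2] w -0.001381313492591349
top 0.84 [ 0.49033276 -0.21090209  0.112     ] dist [0.01166724 0.15360209]
top hopper x [-0.04773842  0.04750615] ymin [-0.19952093 -0.19931802 -0.19850881]
scene 0.89 [ 0.47094905 -0.22006081  0.112     ] dist [0.03105095 0.16276081]
scene hopper x [-0.04488241  0.05053414] ymin [-0.19890736 -0.19792131 -0.19705311]
[ 0.48176844 -0.21097395]
[[-0.0348,-0.0055,-0.0436,0.0001,0.002,-0.0032,0.0],[-0.0347,-0.0057,-0.0437,0.0001,0.002,-0.0032,0.0],[-0.0346,-0.0058,-0.0438,0.0001,0.002,-0.0032,0.0]]
3 to 0.4 -0.02 0.42 -7.5
[[-0.0348,-0.0055,-0.0436,0.0001,0.002,-0.0032,0.0],[-0.0347,-0.0057,-0.0437,0.0001,0.002,-0.0032,0.0],[-0.0346,-0.0058,-0.0438,0.0001,0.002,-0.0032,0.0],[0.014,0.0067,-0.0553,0.0,0.0,0.0,0.0],[0.014,0.0067,-0.0553,0.0,0.0,0.0,0.0],[0.014,0.0067,-0.0553,0.0,0.0,0.0,0.0]]
6 to 0.42 -0.19 0.4 -7.5
[[-0.0348,-0.0055,-0.0436,0.0001,0.002,-0.0032,0.0],[-0.0347,-0.0057,-0.0437,0.0001,0.002,-0.0032,0.0],[-0.0346,-0.0058,-0.0438,0.0001,0.002,-0.0032,0.0],[0.014,0.0067,-0.0553,0.0,0.0,0.0,0.0],[0.014,0.0067,-0.0553,0.0,0.0,0.0,0.0],[0.014,0.0067,-0.0553,0.0,0.0,0.0,0.0],[0.032,0.05,-0.0064,0.0,0.0,0.0,0.0],[0.032,0.05,-0.0064,0.0,0.0,-0.0,0.0]]
8 to 0.481768440205892 -0.2109739535129406 0.3 -7.5
t 19.0 F [0.2 0.3 1.3]
```

Call:
jog_arm([
  [-0.035, -0.006, -0.044, 0, 0.002, -0.003, 0],
  [-0.035, -0.006, -0.044, 0, 0.002, -0.003, 0],
  [-0.035, -0.006, -0.044, 0, 0.002, -0.003, 0],
  [0.014, 0.007, -0.055, 0, 0, 0, 0],
  [0.014, 0.007, -0.055, 0, 0, 0, 0],
  [0.014, 0.007, -0.055, 0, 0, 0, 0],
  [0.032, 0.03, -0.006, 0, 0, 0, 0],
  [0.032, 0.03, -0.006, 0, 0, 0, 0],
  [0, 0, 0, 0, 0, 0, 0],
])

```text
time: 20.12
tool_pos: [0.477, -0.2196, 0.3314]
tcp_rot: [-1.569, 0.11, -0.097]
wrist_force: [-0.8, 1.0, -0.1]
width: 0.001
```

```bash
python3 - <<'E'
from h import *
tray();pose()
c=read_camera('scene'); m=spotter.masks_of(c,'tray_center')[0]['mask']
P=cloud(c,m); h=(P[:,:2]-HO)@np.array([[np.cos(HY),-np.sin(HY)],[np.sin(HY),np.cos(HY)]])
k=(P[:,2]>.052)&(P[:,2]<.066)&(h[:,1]>.06)&(h[:,1]<.1); print('end wall',np.percentile(h[k],[2,50,98],axis=0))
cv2.imwrite('pics/s6.png',cv2.resize(c['img'][90:290,80:340],None,fx=3,fy=3))
w=hw(0,-.160)
plan([(w[0],w[1],.2,-7.5),(w[0],w[1],.112,-7.5)],0,.05)
E
```

```text
top tray [ 0.4895 -0.0332] yaw -53.9 res 0.0138 131
scene tray [ 0.5027 -0.0519] yaw -9.0 res 0.0038 497
tcp [ 0.4775 -0.2194  0.337 ] yaw -7.51 t 20.325 F [ 0.5 -0.1  0.6] w 0.0004467772336355985
end wall [[-0.06946266  0.06107871]
 [ 0.00240683  0.07789627]
 [ 0.07054148  0.09526541]]
[[0.0009,0.0459,0.0015,0.0017,0.0,0.0004,0.0],[0.001,0.0459,0.0014,0.0017,0.0,0.0004,0.0],[0.001,0.0459,0.0014,0.0017,0.0,0.0004,0.0]]
3 to 0.48111580924479175 -0.21593117781980967 0.2 -7.5
[[0.0009,0.0459,0.0015,0.0017,0.0,0.0004,0.0],[0.001,0.0459,0.0014,0.0017,0.0,0.0004,0.0],[0.001,0.0459,0.0014,0.0017,0.0,0.0004,0.0],[0.0,0.044,-0.0,0.0,0.0,0.0,0.0],[0.0,0.044,-0.0,0.0,0.0,0.0,0.0]]
5 to 0.48111580924479175 -0.21593117781980967 0.112 -7.5
t 20.43 F [-0.3  0.3  0.6]
```

View pics/s6.png

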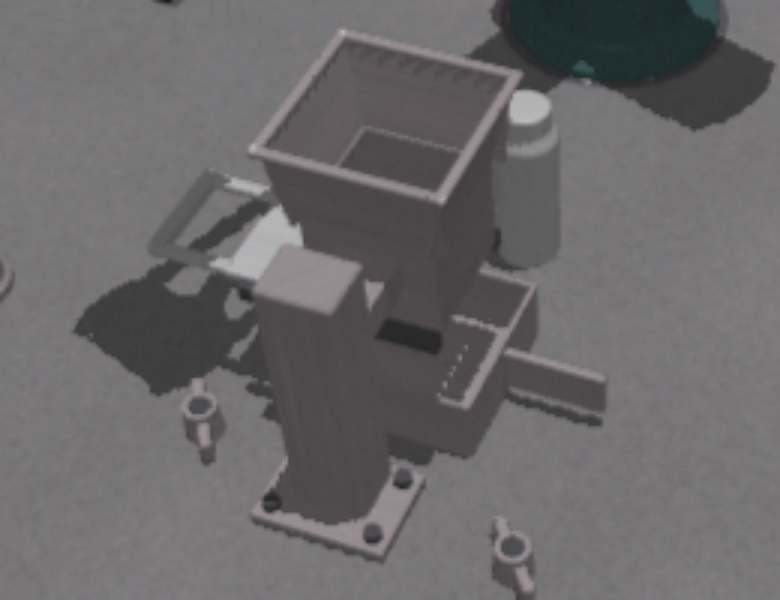

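Tray is flat, parallel and centred (end wall at y = 78 mm, sides ±70 mm in the hopper frame); handle points to +y. Gate hole is free at about (200,220) in the crop. Lower the closed fingers into it.

Call:
jog_arm([
  [0.001, 0.046, 0.0015, 0.002, 0, 0, 0],
  [0.001, 0.046, 0.0015, 0.002, 0, 0, 0],
  [0.001, 0.04, 0.001, 0.001, 0, 0, 0],
  [0, 0, 0, 0, 0, 0, 0],
])

```text
time: 20.92
tool_pos: [0.4838, -0.2165, 0.2104]
tcp_rot: [-1.574, 0.09, -0.113]
wrist_force: [0.6, -0.1, 1.8]
width: 0.006
```

```bash
python3 - <<'E'
from h import *
w=hw(0,-.160);pose()
plan([(w[0],w[1],.15,-7.5),(w[0],w[1],.107,-7.5)],0,.05)
E
```

```text
tcp [ 0.4838 -0.2165  0.2104] yaw -7.4 t 20.925 F [ 0.6 -0.1  1.8] w 0.006258445363321583
[[-0.0018,0.0302,0.0002,0.0024,0.0009,0.0073,0.0],[-0.0016,0.0302,0.0002,0.0024,0.0009,0.0073,0.0]]
2 to 0.48111580924479175 -0.21593117781980967 0.15 -7.5
[[-0.0018,0.0302,0.0002,0.0024,0.0009,0.0073,0.0],[-0.0016,0.0302,0.0002,0.0024,0.0009,0.0073,0.0],[-0.0,0.043,0.0,0.0,0.0,0.0,0.0]]
3 to 0.48111580924479175 -0.21593117781980967 0.107 -7.5
t 20.93 F [ 0.6 -0.1  1.8]
```

Call:
jog_arm([
  [-0.0015, 0.03, 0, 0.0024, 0.001, 0.007, 0],
  [-0.0015, 0.03, 0, 0.0024, 0.001, 0.007, 0],
  [0, 0.022, 0, 0, 0, 0, 0],
  [0, 0.021, 0, 0, 0, 0, 0],
  [0, 0, 0, 0, 0, 0, 0],
])

```text
time: 21.55
tool_pos: [0.4908, -0.2206, 0.1212]
tcp_rot: [-1.578, 0.084, -0.12]
wrist_force: [-0.1, 0.2, 0.8]
width: -0.002
```

```bash
python3 - <<'E'
from h import *
pose(); w=hw(0,-.26)
plan([(w[0],w[1],.107,-7.5)],0,.01)
E
```

```text
tcp [ 0.4908 -0.2206  0.1212] yaw -7.43 t 21.55 F [-0.1  0.2  0.8] w -0.0024631544657610425
[[-0.0011,0.0015,-0.0096,0.0008,0.0001,0.0023,0.0],[-0.0011,0.0015,-0.0096,0.0008,0.0001,0.0023,0.0],[-0.0011,0.0015,-0.0096,0.0008,0.0001,0.0023,0.0],[-0.0011,0.0015,-0.0097,0.0008,0.0001,0.0023,0.0],[-0.001,0.0014,-0.0097,0.0008,0.0001,0.0023,0.0],[-0.001,0.0014,-0.0097,0.0008,0.0001,0.0023,0.0],[-0.001,0.0014,-0.0097,0.0008,0.0001,0.0023,0.0],[-0.001,0.0014,-0.0097,0.0008,0.0001,0.0023,0.0],[-0.001,0.0014,-0.0097,0.0008,0.0001,0.0023,0.0],[-0.001,0.0014,-0.0097,0.0008,0.0001,0.0023,0.0]]
10 to 0.46806319002278657 -0.3150756639571907 0.107 -7.5
t 21.55 F [-0.1  0.2  0.8]
```

Call:
jog_arm([
  [-0.009, 0.008, 0.002, 0.008, 0, 0.02, 0],
  [0, 0.006, 0, 0, 0, 0, 0],
  [0, 0, 0, 0, 0, 0, 0],
])

```text
time: 21.92
tool_pos: [0.485, -0.219, 0.1116]
tcp_rot: [-1.572, 0.094, -0.109]
wrist_force: [0.3, 0.3, 1.6]
width: 0.001
```

```bash
python3 - <<'E'
from h import *
pose(); w=hw(0,-.26)
plan([(w[0],w[1],.107,-7.5)],0,.01)
E
```

```text
tcp [ 0.485  -0.219   0.1116] yaw -7.42 t 21.925 F [0.3 0.3 1.6] w 0.001430997459374835
[[-0.0004,0.0005,-0.0097,0.0002,0.0001,0.001,0.0],[-0.0004,0.0005,-0.0097,0.0002,0.0001,0.001,0.0],[-0.0004,0.0005,-0.0097,0.0002,0.0001,0.001,0.0],[-0.0004,0.0005,-0.0097,0.0002,0.0001,0.001,0.0],[-0.0004,0.0005,-0.0097,0.0002,0.0001,0.001,0.0],[-0.0004,0.0005,-0.0097,0.0002,0.0001,0.001,0.0],[-0.0004,0.0005,-0.0097,0.0002,0.0001,0.001,0.0],[-0.0004,0.0005,-0.0097,0.0002,0.0001,0.001,0.0],[-0.0004,0.0005,-0.0097,0.0002,0.0001,0.001,0.0],[-0.0004,0.0005,-0.0097,0.0002,0.0001,0.001,0.0]]
10 to 0.46806319002278657 -0.3150756639571907 0.107 -7.5
t 21.93 F [0.3 0.3 1.6]
```

Call:
jog_arm([
  [0, 0.003, -0.012, 0, 0, 0.005, 0],
  [0, 0.001, -0.015, 0, 0, 0.005, 0],
  [0, 0, -0.015, 0, 0, 0, 0],
  [0, 0, -0.015, 0, 0, 0, 0],
  [0, 0, -0.015, 0, 0, 0, 0],
])

```text
time: 22.55
tool_pos: [0.4764, -0.2892, 0.1086]
tcp_rot: [-1.56, 0.104, -0.102]
wrist_force: [2.5, 8.3, 4.6]
width: 0.002
```

```bash
python3 - <<'E'
from h import *
pose(); w=hw(0,-.266); print('dist',np.linalg.norm(readout.read_state()['tool_pos'][:2]-HO))
plan([(w[0],w[1],.108,-7.5)],0,.01)
E
```

```text
tcp [ 0.4764 -0.2892  0.1086] yaw -7.51 t 22.55 F [2.5 8.3 4.6] w 0.002076460369129594
dist 0.2332704056032664
[[-0.0012,0.0001,-0.0082,-0.0022,-0.0001,-0.0005,0.0],[-0.0012,0.0001,-0.0082,-0.0022,-0.0001,-0.0005,0.0],[-0.0012,0.0001,-0.0082,-0.0022,-0.0001,-0.0005,0.0],[-0.0012,0.0001,-0.0082,-0.0022,-0.0001,-0.0005,0.0]]
4 to 0.4672800328694663 -0.3210243331254336 0.108 -7.5
t 22.55 F [2.5 8.3 4.6]
```

Gate is drawing (≈8 N). Continue towards the stop.

Call:
jog_arm([
  [-0.001, 0, -0.01, -0.002, 0, 0, 0],
  [-0.001, 0, -0.01, -0.002, 0, 0, 0],
  [-0.001, 0, -0.008, -0.002, 0, 0, 0],
  [0, 0, -0.006, 0, 0, 0, 0],
  [0, 0, -0.006, 0, 0, 0, 0],
])

```text
time: 23.18
tool_pos: [0.4721, -0.3207, 0.1087]
tcp_rot: [-1.538, 0.108, -0.113]
wrist_force: [6.1, 30.5, 12.9]
width: -0.001
```

```bash
python3 - <<'E'
from h import *
pose(); print('dist',np.linalg.norm(readout.read_state()['tool_pos'][:2]-HO))
E
```

```text
tcp [ 0.4721 -0.3207  0.1087] yaw -8.07 t 23.175 F [ 6.1 30.5 12.9] w -0.000673617395688904
dist 0.26511764777679275
```

At 265 mm with 30 N, the end stop as expected. One more firm pull, then back off and rise out of the hole.

Call:
jog_arm([
  [0, 0, -0.007, 0, 0, 0, 0],
  [0, 0, -0.004, 0, 0, 0, 0],
])

```text
time: 23.42
tool_pos: [0.4722, -0.3203, 0.1091]
tcp_rot: [-1.513, 0.111, -0.114]
wrist_force: [1.9, 12.4, 6.7]
width: 0.001
```

Call:
jog_arm([
  [0, 0, 0.012, 0, 0, 0, 0],
  [0, 0, 0.003, 0, 0, 0, 0],
  [0, 0, 0, 0, 0, 0, 0],
])

```text
time: 23.8
tool_pos: [0.4739, -0.3068, 0.1097]
tcp_rot: [-1.515, 0.112, -0.113]
wrist_force: [0.2, -0.2, -0.4]
width: -0.0
```

```bash
python3 - <<'E'
from h import *
pose(); print('dist',np.linalg.norm(readout.read_state()['tool_pos'][:2]-HO))
w=hw(0,-.248); plan([(w[0],w[1],.108,-7.5)],0)
E
```

```text
tcp [ 0.4739 -0.3068  0.1097] yaw -8.24 t 23.8 F [ 0.2 -0.2 -0.4] w -9.696179154469381e-05
dist 0.2510478154980983
[[-0.0048,0.0018,0.0029,-0.0526,-0.0129,-0.0029,0.0]]
1 to 0.4696295043294272 -0.30317832562070496 0.108 -7.5
t 23.8 F [ 0.2 -0.2 -0.4]
```

Call:
jog_arm([
  [-0.004, 0, 0.003, -0.05, -0.013, -0.003, 0],
  [0, -0.03, 0, 0, 0, 0, 0],
  [0, -0.04, 0, 0, 0, 0, 0],
  [0, -0.06, 0, 0, 0, 0, 0],
  [0, -0.06, 0, 0, 0, 0, 0],
  [0, -0.06, 0, 0, 0, 0, 0],
  [-0.03, 0, -0.03, 0, 0, 0, 0],
  [-0.03, 0, -0.03, 0, 0, 0, 0],
  [0, 0, 0, 0, 0, 0, 0],
])

```text
time: 24.92
tool_pos: [0.3987, -0.3626, 0.3681]
tcp_rot: [-1.576, 0.107, -0.104]
wrist_force: [0.9, -1.3, -0.1]
width: 0.001
```

```bash
python3 - <<'E'
from h import *
pose()
for n in('top','scene'):
    c=read_camera(n)
    if n=='top': t=c
    for r in('rotor1_center','rotor2_center','reducer_grip','jar_grip','can_grip'):
        for s in spotter.spot_point(c,r)[:2]:
            u,v=np.int32(np.round(s['location'])); print(n,r,round(s['p'],2),(u,v),np.round(px2w(c,u,v,c['range_z'][v,u]),3))
    m=spotter.masks_of(c,'gate_hole')
    if m:
        P=cloud(c,m[0]['mask']); P=P[(P[:,2]>.105)&(P[:,2]<.13)]
        h=(P[:,:2]-HO)@np.array([[np.cos(HY),-np.sin(HY)],[np.sin(HY),np.cos(HY)]])
        print(n,'gate ymin',np.percentile(h[:,1],[.5,1,2]))
    m=spotter.masks_of(c,'tray_center')
    if m and n=='scene':
        P=cloud(c,m[0]['mask']); h=(P[:,:2]-HO)@np.array([[np.cos(HY),-np.sin(HY)],[np.sin(HY),np.cos(HY)]])
        k=(P[:,2]>.052)&(P[:,2]<.066)&(h[:,1]>.06)&(h[:,1]<.1); print('end wall',np.percentile(h[k],[2,50,98],axis=0))
a=cv2.resize(c['img'][90:290,80:340],None,fx=1.9,fy=1.9); b=cv2.resize(t['img'][130:310,280:450],None,fy=380/180,fx=1.78)
cv2.imwrite('pics/s7.png',np.hstack([a,b]))
E
```

```text
tcp [ 0.3987 -0.3626  0.3681] yaw -7.69 t 24.925 F [ 0.9 -1.3 -0.1] w 0.0013838467190100678
top rotor1_center 0.65 (np.int32(352), np.int32(231)) [ 0.47  -0.078  0.053]
top rotor2_center 0.5 (np.int32(342), np.int32(214)) [ 0.522 -0.048  0.049]
top reducer_grip 0.71 (np.int32(484), np.int32(223)) [ 0.489 -0.449  0.15 ]
top reducer_grip 0.65 (np.int32(384), np.int32(189)) [ 0.603 -0.186  0.005]
top jar_grip 0.66 (np.int32(374), np.int32(275)) [ 0.342 -0.128  0.158]
top can_grip 0.56 (np.int32(329), np.int32(273)) [0.349 0.001 0.162]
top gate ymin [-0.28651985 -0.28522615 -0.28387493]
scene rotor1_center 0.39 (np.int32(210), np.int32(190)) [ 0.578 -0.041  0.165]
scene rotor2_center 0.84 (np.int32(223), np.int32(212)) [ 0.535 -0.034  0.046]
scene rotor2_center 0.71 (np.int32(404), np.int32(233)) [0.467 0.394 0.004]
scene reducer_grip 0.59 (np.int32(55), np.int32(144)) [ 0.507 -0.445  0.151]
scene jar_grip 0.73 (np.int32(258), np.int32(137)) [0.365 0.011 0.143]
scene can_grip 0.64 (np.int32(220), np.int32(214)) [ 0.549 -0.036  0.054]
scene can_grip 0.58 (np.int32(253), np.int32(136)) [ 0.365 -0.001  0.145]
scene gate ymin [-0.28524255 -0.28381684 -0.28233014]
end wall [[-0.06819125  0.06136764]
 [ 0.00349374  0.07780887]
 [ 0.07124536  0.09581057]]
```

View pics/s7.png

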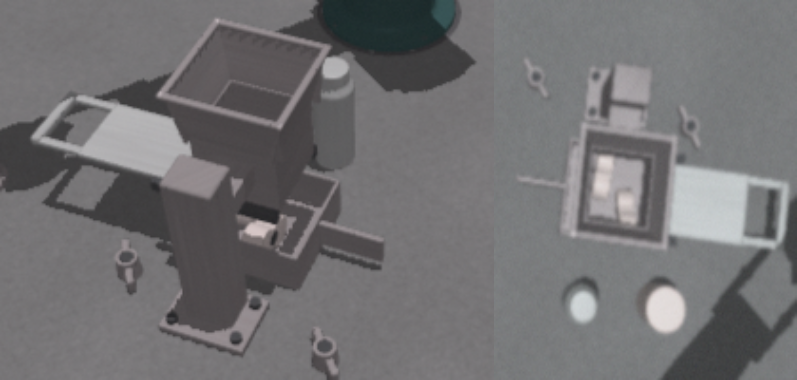

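Both rotors show inside the tray (scene crop ~(260,230); top crop ~(603,175) and (627,205)). The gate is fully out, the reducer, jar and can are standing, and the wing nuts are untouched. Handing in.

```bash
python3 -c "
from h import *
print(bot.finish_job())"
```

```text
the job is handed in; nothing more can be done
None
```

The job is done and handed in at about 25 s of robot time, with both rotors in the tray under the chute and the gate drawn out to its end stop.

**What I did:**
- The reducer was the container in the way. I lifted it clear and set it down upright at about (0.50, −0.45).
- I slid the tray under the chute by its fin, then released it.
- I hooked the closed fingers in the D-handle and drew the gate until it stopped. The force rose to about 31 N with the fingers 265 mm from the hopper's axis, where I had worked out 264. A second pull (12 N at its end) moved it no further.

**Last checks:**
- **Rotors:** both show inside the tray in the top view, their tops about 50 mm up; the scene view shows one.
- **Tray:** it is centred under the chute to about 3 mm. The end wall's middle is at y = 78 mm and its sides at about −68 and +71 mm in the hopper frame.
- **Containers:** the reducer, jar and can all stand, going by their heights.
- **Leave-alone items:** the wing nuts look untouched in the last picture. I did not measure the sprayer or washer again.
- **Arm:** it is clear of everything.

**Checks that disagreed or went wrong:**
- The camera put the gate's outer edge at 285 to 286.5 mm, against the nominal 289. I put that down to pixel size and calibration, because the force and position both said end stop.
- My first grip on the tray fin was about 20 mm too high and 11 mm to one side, so I regripped it. The tray shifted a few millimetres before I moved it into place.
- The tray fit was poor wherever the hopper hid the rim, so I relied on the end wall. The networks also gave a few false hits, such as the washer reported as a rotor, which I ignored.

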